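# Walk the lamp power unit home under the riser and switch its outlet on

### The arm

A 6-joint arm with a two-finger parallel gripper is mounted at the origin on the work surface. World frame = base frame: x ahead of the robot, y to its left, z up, the work surface at z = 0. Lengths are in m, angles in rad, forces in N, time in s.
With the tool pointing down it reaches from about 0.3 to 0.775 m from the base axis. Payload 14.6 kg.
Tool frame: the origin (TCP) lies midway between the tips of the shut fingers; the grasp point (between the pads) lies 19 mm behind it; z points along the fingers, y is the line along which they close (so a half turn about z gives the same grasp; the last joint's range is limited). The gripper opens to 94 mm and grips with 3 to 60 N. Pads are 16 mm wide; open, the fingers measure 119 mm over their backs; the gripper's body (75 mm by 177 mm) begins 78 mm behind the grasp point.
Start: joints at [-1.189, 0.3, 1.521, -0, 1.321, -0.067], TCP at [0.239, -0.496, 0.205] pointing down, gripper open.
Joint ranges: [-3.03, 3.03], [-0.79, 2.21], [0.23, 2.52], [-1.04, 4.18], [0, 3.07], [-2.55, 2.55]. Speed limits (rad/s): [2.22, 2.22, 2.57, 3.14, 3.14, 3.14].

### API

Orientations are given as [roll, pitch, yaw] about the fixed x, y, z axes, in that order (R = Rz(yaw) Ry(pitch) Rx(roll)).
In Python, from station import ctrl gives the robot as it stands. The module is installed in compiled form; this text tells all that it offers.
- The arm moves only by the tool servo_tool, never from a script. Its argument "plan" is a list of rows, each a list of 7 numbers: the opening in per cent of the stroke, from 0 (shut) to 100 (fully open), then the shift along the tool's x, y, z in m, then the turn, a rotation vector about the tool's x, y, z in rad. A call has exactly 8 rows; each row shifts and turns the commanded pose from where the row before left it, along the tool's axes as they then stand; what a row does not reach is not made up. A row lasts 1/8 s, in which the tool goes at most 62.5 mm and 10.7 degrees, less where a joint would pass 70% of its speed; a pose out of reach is approached as far as the arm can. A call with a gripper value outside its range is refused whole. The fingers move at their own pace and stop on an object; "force" is the grip in N (left out, the last holds). Time passes only in rows, so rows that do not move let the fingers close, or fill a call up. It gives the time, the measured TCP pose, the force, the opening and the grip force at its end, in the units of the state.
- ctrl.get_obs(): the state, without advancing time (a new reading comes with each control period).
- ctrl.camera(name): name is "side" or "top"; returns a dict with "pixels" (400x640x3 uint8, red, green, blue), "z_map" (400x640 float32, m along the optical axis (not along the pixel's ray), 0 where there is no reading), "mtx" (3x3 intrinsics, pixels), "pose" (4x4, takes a point from camera to world coordinates). Camera axes: x right, y up, looking along -z (the intrinsics and any distortion apply to the point x, -y, -z); pixel columns grow to the right and rows downward; lengths in m; the calibration is good to about 2 mm. A picture is of the moment at which its call begins.
- ctrl.hand_in(): hands the job in; it is judged then, once.
The state is a dict: "time_s": time; "qpos": joint angles; "joint_vel": joint speeds; "tau": joint torques, N m; "ee_pos": TCP position; "eef_rot": TCP orientation; "force": force on the tool from outside, world axes, zero at the start; "moment": the same for the moment, N m; "grip_width": finger opening in m; "grip_force": force on a finger pad.
Only numpy, scipy, OpenCV 4.12 (cv2) and the standard library are available. Lean on these libraries where they do the work, as an engineer would, in place of code of your own. Each camera call takes 0.05 s, during which the arm holds its last target. There are 200 camera calls.

### The job

Walk the heavy lamp power unit forward under the instrument riser by pushing the ends of its near face in turn: swing one end ahead until the unit stands at least 12 degrees askew to the riser, bring the other end up and past until it is that much askew again, and finish with the unit square to the riser, its near face flush with the riser's near edge, about midway between the end panels. Only then take the stylus from its holder, press the wide rocker of the outlet bank over to on with the stylus tip (not with the fingers), and stand the stylus back in its holder, down on its collar. Leave the other rockers as they are, do not tip the unit, and do not disturb the slide box, the jar or the beaker.

Things in the scene. Friction and masses are not known exactly. Their poses are not given: they have to be found in the camera images.
- power_unit: Lamp power unit: loose grey metal box 130 deep (x), 200 wide (y), 100 mm high, 1.8 to 2.6 kg, on four rubber feet 6 mm high at x +-45, y +-60 mm. Too big to grip: pushed at its flat near face (-x side, 6 to 100 mm up). Slides and pivots on its feet at 5 to 25 N, stays where left. Origin: centre of its underside at bench level; x forward (away from the robot), y left, z up.
- unit_face (a point): Point at bench level under the middle of the power unit's near face (65 mm in -x from its origin); axes as the power unit's.
- riser: Fixed riser: board 150 (x) by 340 (y) by 15 mm, underside 130 mm up, on end panels 316 mm apart; three small cubes on top. Origin: on the bench under its middle; x away from the robot, through the opening. Its edge overhangs the last of the push: a vertical gripper's body strikes it; one leaning back 25 degrees or more (fingers forward and down) passes below.
- riser_edge (a point): Point on the bench straight below the middle of the riser board's near edge (75 mm in -x from the riser's origin); axes as the riser's. The power unit is home when its near face lies on the y line through this point.
- outlet_wide: Module with the wide rocker, one of four in a row along y (38 mm pitch, any order) on a fixed grey housing 80 (x) by 180 (y) by 50 mm high. Frame 50 by 34 mm, 3 thick. White rocker 28 mm wide (the others 13), 42 long in x, hinged along y 9 mm above the origin. Origin: centre of the frame's underside, 50 mm above the bench; x away from the robot.
- rocker_press (a point): Where to press the wide rocker: on top of its far end while that stands up, off (14 mm in +x and 16.5 mm above the outlet_wide origin); it does not move with the rocker. Pressed straight down here with about 3 N, the far end sinks some 6 mm to the on stop.
- rocker_wide (a joint): Angle of the wide rocker (rad): 0 = off, far end up; 0.4 = on, far end down. Stiff, stays where it is left. It starts off.
- rocker_a (a joint): Angle of a narrow rocker, as rocker_wide. It starts on (near 0.4) and must stay on.
- rocker_b (a joint): Angle of a narrow rocker, as rocker_wide. It starts off and must stay off.
- rocker_c (a joint): Angle of a narrow rocker, as rocker_wide. It starts off and must stay off.
- stylus: Stylus, 122 mm long, 80 g, upright and loose in its holder: steel shaft 8 mm thick, 60 long, below; round collar 36 wide (60 to 66 mm); black square grip 20 by 20 mm (66 to 122 mm), flats across its x and y. Origin: the shaft's tip, the lower end; z up along it. In the holder the collar rests on the holder's top, the tip 5 mm above the bench.
- holder: The stylus holder, fixed: a dark steel block 60 by 60 mm, 65 mm high, with an 18 mm square hole through it from top to bottom. Origin: centre of its underside, on the bench, on the hole's axis; sides along its x and y.
- slide_box: Bystander: a loose white plastic box 100 (x) by 70 (y) by 40 mm high beside the power unit. Origin: centre of its underside.
- oil_jar: Bystander: a loose amber jar, 56 mm across, 80 mm high. Origin: centre of its underside.
- beaker: Bystander: a loose glass beaker, 70 mm across, 90 mm high. Origin: centre of its underside.
Things that resemble listed ones, but are neither listed nor needed, are in the scene too. Leave any green, red or yellow look-alike of the holder alone.

How it is judged:
By the outcome, as a careful person would: the job done as asked, in the order asked, and still so for the second after the job is handed in, with the robot touching nothing.
It also fails if it takes over 69 s, if anything falls off the work surface, if the arm or the gripper's body presses on something with over 40 N, if the wrist force passes 120 N, or if a joint passes its speed limit or range.

## Working session

There is one attempt and no reset: what is moved stays moved. The work goes in short steps, Python scripts to look and compute and a tool call to move; the robot and the scene stay as the last step left them, time stands still between calls to the robot, and variables do not carry over. Pictures are saved under pics/ and viewed, at most 10 in all, crops included, and the job is handed in when it is done.

Besides the shell and the picture viewer there is one more tool, called after ">>>" by a JSON object that holds its "method" and its "body". servo_tool: Moves the arm, as the interface text tells. Its arguments: {"type":"object","properties":{"plan":{"type":"array","items":{"type":"array","items":{"type":"number"}}},"force":{"type":"number"}},"required":["plan"]}

```bash
mkdir -p pics; cat > h.py <<'E'
import numpy as np,cv2
from station import ctrl
def cam(n):
    c=ctrl.camera(n);c['pixels']=np.asarray(c['pixels']);z=np.asarray(c['z_map']);K=np.asarray(c['mtx']);T=np.asarray(c['pose'])
    v,u=np.mgrid[:400,:640]
    P=np.stack([(u-K[0,2])/K[0,0]*z,-(v-K[1,2])/K[1,1]*z,-z],-1)
    W=P@T[:3,:3].T+T[:3,3];W[z==0]=np.nan
    return c,W
def save(n,img): cv2.imwrite('pics/'+n,img[:,:,::-1])
E
python3 - <<'E'
from h import *
o=ctrl.get_obs();print(o)
for n in('top','side'):
    c,W=cam(n);save(n+'0.png',c['pixels']);np.save(n+'W.npy',W);np.save(n+'p.npy',c['pixels']);print([k for k in c],c['mtx'],c['pose'])
E
```

```text
{'time_s': 0.0, 'qpos': array([-1.18859756e+00,  3.00499640e-01,  1.52161800e+00,  2.36351044e-08,
        1.32065507e+00, -6.66177944e-02]), 'joint_vel': array([ 0.00038057, -0.00058067, -0.00084504,  0.00021402,  0.00091414,
       -0.00089302]), 'tau': array([ 1.30960820e-03, -5.31807625e+01, -3.52742636e+01,  7.08904839e-02,
        2.43537506e-02, -1.24676853e-04]), 'ee_pos': array([ 0.23853352, -0.49528587,  0.20485505]), 'eef_rot': array([-3.14041522e+00, -7.85774025e-05,  4.48816513e-01]), 'force': array([-0.8543232 , -0.09463499,  0.31831145]), 'moment': array([0.04316055, 0.00742455, 0.04325198]), 'grip_force': 0.0, 'grip_width': 0.09429953470804589}
['pixels', 'z_map', 'mtx', 'pose'] [[460.86371501   0.         323.54688832]
 [  0.         460.86371501 201.79459846]
 [  0.           0.           1.        ]] [[ 1.61551103e-02  9.96497808e-01 -8.20434655e-02  4.41438972e-01]
 [-9.99869496e-01  1.60955116e-02 -1.38780082e-03  3.30935523e-02]
 [-6.24089279e-05  8.20551785e-02  9.96627786e-01  1.35956662e+00]
 [ 0.00000000e+00  0.00000000e+00  0.00000000e+00  1.00000000e+00]]
['pixels', 'z_map', 'mtx', 'pose'] [[369.07413619   0.         315.32196191]
 [  0.         369.07413619 200.54832201]
 [  0.           0.           1.        ]] [[-0.98148266  0.1196779  -0.14956267  0.38471046]
 [-0.19124607 -0.56819786  0.80036     0.94294632]
 [ 0.01080422  0.81414273  0.58056428  0.73961124]
 [ 0.          0.          0.          1.        ]]
```

View pics/top0.png

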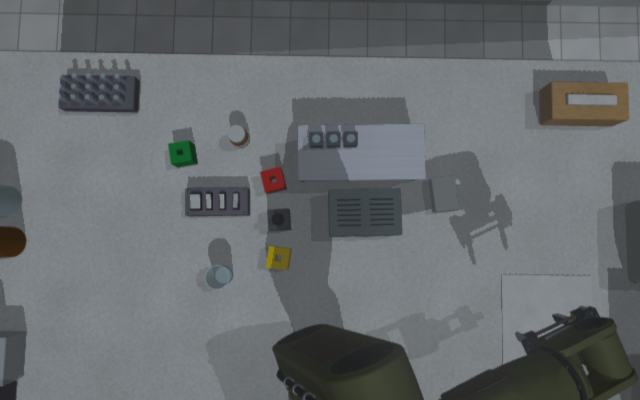

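View pics/side0.png

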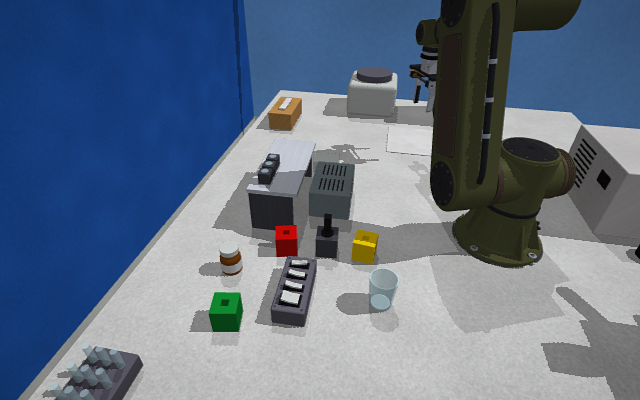

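Top view: the unit is at (366,212), the riser at (361,153), and the slide box at (443,195). The black stylus stands in the dark holder at (279,219). Candidates for the holder are dark (279,219), red (273,180), yellow (278,258) and green (182,153); I choose the dark one, which holds the stylus. The outlet bank is at (217,201) with the wide rocker leftmost at (195,201). The jar is at (238,136) and the beaker at (219,276).

```bash
cat >> h.py <<'E'
def rect(W,box,zlo,zhi):
    u0,v0,u1,v1=box
    w=W[v0:v1,u0:u1].reshape(-1,3);w=w[(w[:,2]>zlo)&(w[:,2]<zhi)]
    r=cv2.minAreaRect((w[:,:2]*1000).astype(np.float32))
    return np.round(r[0],1),np.round(r[1],1),round(r[2],2),round(float(np.median(w[:,2])),4),len(w)
E
python3 - <<'E'
from h import *
W=np.load('topW.npy');S=np.load('sideW.npy');p=np.load('topp.npy');q=np.load('sidep.npy')
for n,b,a,c in [('unit',(315,183,415,245),.09,.115),('riser',(285,115,440,188),.135,.155),('holder',(264,205,294,235),.055,.07),('stylus',(264,200,294,235),.11,.14),
 ('bank',(180,180,255,222),.04,.08),('slide',(425,170,465,215),.03,.05),('jar',(220,115,255,150),.05,.1),('beaker',(195,255,240,295),.03,.12)]:
    print(n,rect(W,b,a,c))
for n,b,a,c in [('unit',(300,150,365,220),.09,.115),('riser',(240,135,320,200),.138,.155),('holder',(312,220,342,260),.06,.07),('stylus',(312,205,342,240),.115,.13)]:
    print('side',n,rect(S,b,a,c))
# wide rocker
for u in range(188,246,4): print(u,p[201,u],np.round(W[201,u],4))
m=(p[180:222,180:255].min(2)>190);n,l,st,ce=cv2.connectedComponentsWithStats(m.astype(np.uint8))
for i in range(1,n):
    if st[i,4]>15: w=W[180:222,180:255][l==i]; print(st[i],np.nanmean(w,0), 'z far/near',np.nanmean(w[w[:,0]>w[:,0].mean()+.008],0),np.nanmean(w[w[:,0]<w[:,0].mean()-.008],0))
save('crop1.png',np.hstack([cv2.resize(p[180:280,170:300],None,fx=3,fy=3),cv2.resize(q[200:300,270:400],None,fx=3,fy=3)]))
E
```

```text
unit (array([520.2, -78.9]), array([131. , 200.3]), 2.22, 0.0987, 3436)
riser (array([678.4, -63.7]), array([151.3, 339.5]), 1.67, 0.1437, 6406)
holder (array([498.1, 162.6]), array([60.2, 60.1]), 4.85, 0.0639, 365)
stylus (array([498.5, 162.3]), array([19. , 19.8]), 4.94, 0.1256, 58)
bank (array([547.8, 341.9]), array([ 80.1, 179.9]), 2.27, 0.0504, 1755)
slide (array([ 581.2, -313.1]), array([100.4,  70.9]), 7.83, 0.0383, 842)
jar (array([736.8, 285.8]), array([49.7, 51.4]), 65.52, 0.0782, 300)
beaker (array([336.1, 323.4]), array([67.9, 67.6]), 57.95, 0.0743, 334)
side unit (array([518.7, -80.2]), array([131.2, 205.3]), 2.2, 0.1002, 1377)
side riser (array([676.3, -65.8]), array([150.4, 346.5]), 1.6, 0.1453, 2173)
side holder (array([496.2, 161.3]), array([59.6, 64.4]), 5.07, 0.0651, 240)
side stylus (array([496.8, 160.1]), array([19.1, 22.1]), 9.36, 0.1258, 56)
188 [68 70 79] [0.5453 0.4215 0.0496]
192 [127 135 138] [0.5444 0.4062 0.0632]
196 [128 135 138] [0.5448 0.3958 0.0602]
200 [64 68 69] [0.5451 0.3847 0.0592]
204 [68 70 79] [0.5462 0.3764 0.0479]
208 [127 135 138] [0.5451 0.361  0.0634]
212 [37 38 42] [0.5461 0.3522 0.0535]
216 [70 72 81] [0.5467 0.3421 0.0481]
220 [115 123 125] [0.5461 0.3283 0.0582]
224 [74 78 80] [0.5462 0.3169 0.0588]
228 [71 72 81] [0.547  0.3071 0.0514]
232 [67 69 74] [0.5467 0.2945 0.0573]
236 [112 119 121] [0.5463 0.2818 0.0645]
240 [68 70 79] [0.548  0.2738 0.0464]
244 [72 73 82] [0.5482 0.2624 0.0463]
```

View pics/crop1.png

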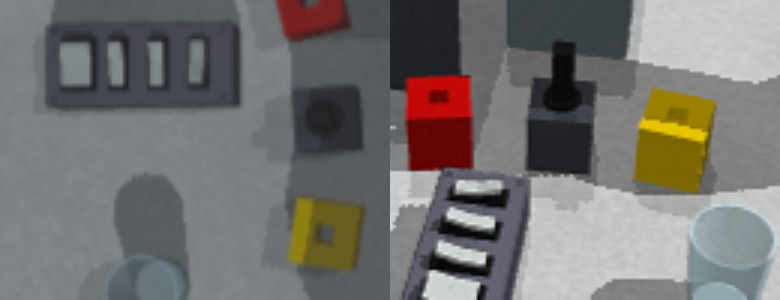

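The crop confirms the black stylus standing in the dark block at about (325,120) in the left panel. The wide rocker, off, is leftmost at (75,65). Next, a move helper.

```bash
cat >> h.py <<'E'
from scipy.spatial.transform import Rotation as R
def down(yaw,lean=0): return R.from_euler('z',yaw)*R.from_euler('x',np.pi)*R.from_euler('y',lean)
def plan(p1,R1,n=8,start=None):
    """rows (equal tool-frame steps) from start or present pose to p1,R1"""
    if start is None:
        o=ctrl.get_obs();p0,R0=np.array(o['ee_pos']),R.from_euler('xyz',o['eef_rot'])
    else:p0,R0=start
    r=(R0.inv()*R1).as_rotvec()/n;s=R.from_rotvec(r)
    M=sum((s**k).as_matrix() if k else np.eye(3) for k in range(n))
    t=np.linalg.solve(M,R0.inv().apply(np.array(p1)-p0))
    print(n,'x',np.round(t,4).tolist(),np.round(r,4).tolist(),'mm',round(np.linalg.norm(t)*1e3,1),'deg',round(np.degrees(np.linalg.norm(r)),1))
    return (np.array(p1),R1)
def obs():
    o=ctrl.get_obs();print(round(o['time_s'],2),np.round(o['ee_pos'],4),np.round(o['eef_rot'],3),np.round(o['force'],1),round(o['grip_width'],4),o['grip_force'])
E
python3 - <<'E'
from h import *
s=plan([.40,-.155,.19],down(.028,.6))
plan([.41,-.155,.045],down(.028,.6),8,s)
E
```

```text
8 x [0.0299, -0.0361, 0.0092] [-0.0159, 0.0739, 0.051] mm 47.8 deg 5.2
8 x [-0.0092, 0.0, 0.0157] [0.0, 0.0, 0.0] mm 18.2 deg 0.0
```

>>> {"method": "servo_tool", "body": {"plan": [[0,0.0299,-0.0361,0.0092,-0.0159,0.0739,0.051],[0,0.0299,-0.0361,0.0092,-0.0159,0.0739,0.051],[0,0.0299,-0.0361,0.0092,-0.0159,0.0739,0.051],[0,0.0299,-0.0361,0.0092,-0.0159,0.0739,0.051],[0,0.0299,-0.0361,0.0092,-0.0159,0.0739,0.051],[0,0.0299,-0.0361,0.0092,-0.0159,0.0739,0.051],[0,0.0299,-0.0361,0.0092,-0.0159,0.0739,0.051],[0,0.0299,-0.0361,0.0092,-0.0159,0.0739,0.051]]}}

```text
time_s: 1.1
ee_pos: [0.4002, -0.1538, 0.1906]
eef_rot: [-3.141, -0.603, 0.025]
force: [1.0, -1.3, -0.3]
grip_width: 0.0173
grip_force: 0.0
```

>>> {"method": "servo_tool", "body": {"plan": [[0,-0.0092,0,0.0157,0,0,0],[0,-0.0092,0,0.0157,0,0,0],[0,-0.0092,0,0.0157,0,0,0],[0,-0.0092,0,0.0157,0,0,0],[0,-0.0092,0,0.0157,0,0,0],[0,-0.0092,0,0.0157,0,0,0],[0,-0.0092,0,0.0157,0,0,0],[0,-0.0092,0,0.0157,0,0,0]]}}

```text
time_s: 2.1
ee_pos: [0.41, -0.1549, 0.0446]
eef_rot: [3.141, -0.6, 0.028]
force: [-0.4, -1.0, -0.7]
grip_width: 0.0005
grip_force: 0.0
```

```bash
cat >> h.py <<'E'
RZ=np.radians(1.63);RE=np.array([.6024,-.0668]) # riser yaw, edge point
def unit(tag,view=False):
    """near-top-edge fit of the unit from top camera; pose in riser frame (mm,deg)"""
    c,W=cam('top');save(tag+'.png',c['pixels'])
    col=c['pixels'].astype(int)
    c_,s_=np.cos(RZ),np.sin(RZ)
    d=W[:,:,:2]-RE;X=d[...,0]*c_+d[...,1]*s_;Y=-d[...,0]*s_+d[...,1]*c_
    m=(W[...,2]>.093)&(W[...,2]<.106)&(X>-.25)&(X<.2)&(abs(Y)<.17)
    n,l,st,_=cv2.connectedComponentsWithStats(m.astype(np.uint8))
    i=1+np.argmax(st[1:,4]);m=l==i
    pts=np.c_[X[m],Y[m]]*1e3;r=cv2.minAreaRect(pts.astype(np.float32))
    print('rect riser frame',np.round(r[0],1),np.round(r[1],1),round(r[2],2),len(pts),'Yrange',pts[:,1].min().round(1),pts[:,1].max().round(1))
    b=np.round(pts[:,1]/5);e=np.array([[pts[b==k][:,0].min(),5*k] for k in np.unique(b) if (b==k).sum()>3])
    for _ in range(3):
        k=np.polyfit(e[:,1],e[:,0],1);res=e[:,0]-np.polyval(k,e[:,1]);e=e[abs(res)<max(2,1.5*res.std())]
    print('near edge x at y=0: %.1f yaw %.2f  from y %.0f..%.0f'%(k[1],-np.degrees(np.arctan(k[0])),e[:,1].min(),e[:,1].max()))
def rf(x,y): # riser frame mm -> world m
    c_,s_=np.cos(RZ),np.sin(RZ);return np.round(RE+np.array([x*c_-y*s_,x*s_+y*c_])/1e3,4)
def inr(p):
    c_,s_=np.cos(RZ),np.sin(RZ);d=(np.array(p[:2])-RE)*1e3;return np.round([d[0]*c_+d[1]*s_,-d[0]*s_+d[1]*c_],1)
E
python3 -c "
from h import *
obs();unit('u1');print(inr(ctrl.get_obs()['ee_pos']))"
```

```text
2.1 [ 0.41   -0.1549  0.0446] [ 3.141 -0.6    0.028] [-0.4 -1.  -0.7] 0.0005 0.0
rect riser frame [-82.4  -9.5] [130.6 199.9] 0.54 3362 Yrange -109.5 90.8
near edge x at y=0: -146.3 yaw 0.71  from y -105..85
[-195.5  -82.1]
```

>>> {"method": "servo_tool", "body": {"plan": [[0,0.00825,0,0.00565,0,0,0],[0,0.00825,0,0.00565,0,0,0],[0,0.00825,0,0.00565,0,0,0],[0,0.0066,0,0.0045,0,0,0],[0,0.005,0,0.0034,0,0,0],[0,0.005,0,0.0034,0,0,0],[0,0.005,0,0.0034,0,0,0],[0,0.005,0,0.0034,0,0,0]]}}

```text
time_s: 3.15
ee_pos: [0.4723, -0.1538, 0.0453]
eef_rot: [3.139, -0.6, 0.028]
force: [-10.5, -6.0, 4.6]
grip_width: 0.0004
grip_force: 5.5
```

```bash
python3 -c "
from h import *
obs();unit('u2');print(inr(ctrl.get_obs()['ee_pos']))"
```

```text
3.15 [ 0.4723 -0.1538  0.0453] [ 3.139 -0.6    0.028] [-10.5  -6.    4.6] 0.0004 5.485478369889234
rect riser frame [-68.8  -4. ] [130.7 199.8] 6.71 3369 Yrange -108.8 101.6
near edge x at y=0: -133.6 yaw 6.65  from y -110..85
[-132.   -83.3]
```

>>> {"method": "servo_tool", "body": {"plan": [[0,0.005,0,0.0034,0,0,0],[0,0.005,0,0.0034,0,0,0],[0,0.005,0,0.0034,0,0,0],[0,0.005,0,0.0034,0,0,0],[0,0.004,0,0.0027,0,0,0],[0,0,0,0,0,0,0],[0,-0.0041,0,-0.0028,0,0,0],[0,-0.00825,0,-0.00565,0,0,0]]}}

```text
time_s: 4.2
ee_pos: [0.486, -0.1526, 0.0454]
eef_rot: [3.141, -0.6, 0.029]
force: [0.4, -0.6, -0.6]
grip_width: 0.0
grip_force: 0.0
```

```bash
python3 -c "
from h import *
obs();unit('u3');print(inr(ctrl.get_obs()['ee_pos']))"
```

```text
4.2 [ 0.486  -0.1526  0.0454] [ 3.141 -0.6    0.029] [ 0.4 -0.6 -0.6] 0.0 0.0
rect riser frame [-51.1   3.6] [130.3 200. ] 15.38 3088 Yrange -107.0 115.3
near edge x at y=0: -115.4 yaw 14.33  from y -105..85
[-120.   -82.2]
```

```bash
python3 -c "
from h import *
D=down(.028,.6)
s=plan([*rf(-170,-75),.045],D,3)
plan([*rf(-160,66),.045],D,5,s)"
```

```text
3 x [-0.0138, -0.0024, -0.0094] [0.0001, 0.0001, 0.0001] mm 16.9 deg 0.0
5 x [0.0016, -0.0282, 0.0011] [0.0, 0.0, 0.0] mm 28.3 deg 0.0
```

>>> {"method": "servo_tool", "body": {"plan": [[0,-0.0138,-0.0024,-0.0094,0,0,0],[0,-0.0138,-0.0024,-0.0094,0,0,0],[0,-0.0138,-0.0024,-0.0094,0,0,0],[0,0.0016,-0.0282,0.0011,0,0,0],[0,0.0016,-0.0282,0.0011,0,0,0],[0,0.0016,-0.0282,0.0011,0,0,0],[0,0.0016,-0.0282,0.0011,0,0,0],[0,0.0016,-0.0282,0.0011,0,0,0]]}}

```text
time_s: 5.25
ee_pos: [0.4416, -0.0049, 0.0453]
eef_rot: [3.141, -0.601, 0.028]
force: [0.8, -1.8, 0.3]
grip_width: 0.0003
grip_force: 0.0
```

>>> {"method": "servo_tool", "body": {"plan": [[0,0.00825,0,0.00565,0,0,0],[0,0.005,0,0.0034,0,0,0],[0,0.005,0,0.0034,0,0,0],[0,0.005,0,0.0034,0,0,0],[0,0.005,0,0.0034,0,0,0],[0,0.005,0,0.0034,0,0,0],[0,0.005,0,0.0034,0,0,0],[0,0.005,0,0.0034,0,0,0]]}}

```text
time_s: 6.25
ee_pos: [0.4925, -0.004, 0.044]
eef_rot: [-3.141, -0.596, 0.028]
force: [-8.9, 4.1, 0.8]
grip_width: 0.0005
grip_force: 4.2
```

```bash
python3 -c "
from h import *
obs();unit('u4');print(inr(ctrl.get_obs()['ee_pos']))"
```

```text
6.25 [ 0.4925 -0.004   0.044 ] [-3.141 -0.596  0.028] [-8.9  4.1  0.8] 0.0005 4.175279653509989
rect riser frame [-44.7  -7.3] [103.9 204.2] 2.22 2524 Yrange -110.0 96.0
near edge x at y=0: -91.6 yaw 6.29  from y -110..85
[-107.2   65.7]
```

>>> {"method": "servo_tool", "body": {"plan": [[0,0.0054,0,0.0037,0,0,0],[0,0.0054,0,0.0037,0,0,0],[0,0.0054,0,0.0037,0,0,0],[0,0.0054,0,0.0037,0,0,0],[0,0.0054,0,0.0037,0,0,0],[0,0.0054,0,0.0037,0,0,0],[0,0.0054,0,0.0037,0,0,0],[0,0.0054,0,0.0037,0,0,0]]}}

```text
time_s: 7.3
ee_pos: [0.545, -0.0027, 0.0441]
eef_rot: [-3.141, -0.596, 0.028]
force: [-8.4, 4.0, 2.1]
grip_width: 0.0007
grip_force: 4.3
```

```bash
python3 -c "
from h import *
obs();unit('u5');print(inr(ctrl.get_obs()['ee_pos']))"
```

```text
7.3 [ 0.545  -0.0027  0.0441] [-3.141 -0.596  0.028] [-8.4  4.   2.1] 0.0007 4.343606280285144
rect riser frame [-30.4 -16.9] [203.7  75. ] 88.03 1679 Yrange -119.8 85.4
near edge x at y=0: -56.4 yaw -7.95  from y -110..85
[-54.7  65.6]
```

>>> {"method": "servo_tool", "body": {"plan": [[0,0.0046,-0.003,0.0032,0,0,0],[0,0.0046,-0.003,0.0032,0,0,0],[0,0.0046,-0.003,0.0032,0,0,0],[0,0.0046,-0.003,0.0032,0,0,0],[0,0.0046,-0.003,0.0032,0,0,0],[0,0,0,0,0,0,0],[0,-0.0165,0,-0.0113,0,0,0],[0,-0.033,0,-0.0226,0,0,0]]}}

```text
time_s: 8.35
ee_pos: [0.5139, 0.0107, 0.0453]
eef_rot: [3.14, -0.601, 0.028]
force: [-0.3, 0.2, -0.4]
grip_width: 0.0004
grip_force: 0.0
```

```bash
python3 -c "
from h import *
obs();unit('u6');print(inr(ctrl.get_obs()['ee_pos']))
c,W=cam('side');save('s6.png',c['pixels'])"
```

```text
8.35 [0.5139 0.0107 0.0453] [ 3.14  -0.601  0.028] [-0.3  0.2 -0.4] 0.0004 0.0
rect riser frame [-33.7 -11.6] [210.2  78. ] 89.17 1364 Yrange -117.2 93.2
near edge x at y=0: -44.8 yaw -18.75  from y -90..95
[-91.3  80.5]
```

View pics/u6.png

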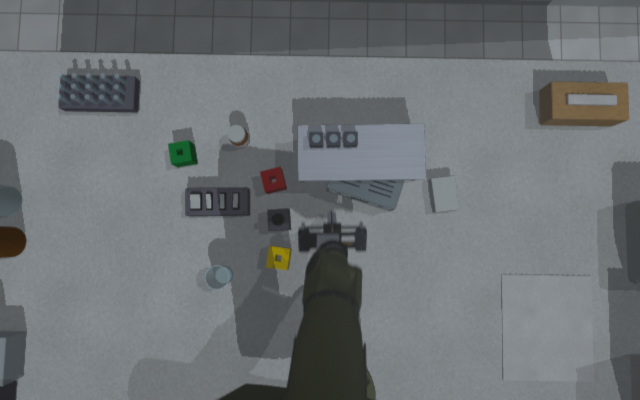

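The unit is askew at about -16 degrees. Its near-left corner is at (328,190) and its near-right corner at (395,208). The riser edge runs along row 181, and the gripper is clear at (332,238). The slide box is still at (443,194).

```bash
cat >> h.py <<'E'
def unit2(tag):
    """fit pose (cx,cy,yaw in riser frame, mm/deg) of 130x200 rectangle to visible top points: near & side edges"""
    from scipy.optimize import least_squares
    c,W=cam('top');save(tag+'.png',c['pixels'])
    d=W[:,:,:2]-RE;c_,s_=np.cos(RZ),np.sin(RZ);X=(d[...,0]*c_+d[...,1]*s_)*1e3;Y=(-d[...,0]*s_+d[...,1]*c_)*1e3
    m=(W[...,2]>.092)&(W[...,2]<.107)&(X>-200)&(X<-1)&(abs(Y)<170)
    n,l,st,_=cv2.connectedComponentsWithStats(m.astype(np.uint8));m=l==1+np.argmax(st[1:,4])
    P=np.c_[X[m],Y[m]]
    ct=cv2.convexHull(P.astype(np.float32))[:,0]
    # near edge: hull segments; dense sample of hull boundary
    q=np.concatenate([np.linspace(a,b,max(2,int(np.hypot(*(b-a))))) for a,b in zip(ct,np.roll(ct,-1,0))])
    q=q[q[:,0]<-6]
    def f(v):
        t=np.radians(v[2]);dx,dy=q[:,0]-v[0],q[:,1]-v[1]
        x=dx*np.cos(t)+dy*np.sin(t);y=-dx*np.sin(t)+dy*np.cos(t)
        return np.where(abs(x+65)<abs(abs(y)-100),x+65,abs(y)-100)
    best=min((least_squares(f,[x0,y0,t0],loss='soft_l1',f_scale=1) for x0 in(-20,20,50) for y0 in(-20,0) for t0 in(-16,-5,5)),key=lambda r:r.cost)
    v=best.x;t=np.radians(v[2]);print('centre',v[:2].round(1),'yaw',v[2].round(2),'face mid',(v[:2]-65*np.array([np.cos(t),np.sin(t)])).round(1),'rms',np.sqrt((best.fun**2).mean()).round(2),len(q))
    print('near/right pts',q[q[:,0].argmin()].round(1),q[q[:,1].argmin()].round(1),q[q[:,1].argmax()].round(1))
    return v
E
python3 -c "
from h import *
unit2('u7')
D=down(.028,.6)
s=plan([*rf(-110,0),.045],D,4)
"
```

```text
centre [ 16.2 -17.8] yaw -18.49 face mid [-45.4   2.8] rms 0.6 269
near/right pts [-73.7 -89.6] [  -6.1 -115.3] [-13.6  93.2]
4 x [-0.0048, 0.02, -0.0032] [0.0003, -0.0001, -0.0001] mm 20.8 deg 0.0
```

```bash
python3 -c "
from h import *
D=down(.028,.6)
s=plan([*rf(-108,-62),.045],D,6)
s=plan([*rf(-84,-62),.045],D,2,s)
"
```

```text
6 x [-0.0029, 0.0237, -0.0019] [0.0002, -0.0001, -0.0001] mm 23.9 deg 0.0
2 x [0.0099, 0.0, 0.0068] [0.0, 0.0, 0.0] mm 12.0 deg 0.0
```

>>> {"method": "servo_tool", "body": {"plan": [[0,-0.0029,0.0237,-0.0019,0,0,0],[0,-0.0029,0.0237,-0.0019,0,0,0],[0,-0.0029,0.0237,-0.0019,0,0,0],[0,-0.0029,0.0237,-0.0019,0,0,0],[0,-0.0029,0.0237,-0.0019,0,0,0],[0,-0.0029,0.0237,-0.0019,0,0,0],[0,0.0099,0,0.0068,0,0,0],[0,0.0099,0,0.0068,0,0,0]]}}

```text
time_s: 9.5
ee_pos: [0.5223, -0.132, 0.0452]
eef_rot: [3.14, -0.601, 0.027]
force: [-0.6, 0.1, -0.2]
grip_width: 0.0004
grip_force: 0.0
```

>>> {"method": "servo_tool", "body": {"plan": [[0,0.0041,0,0.0028,0,0,0],[0,0.0041,0,0.0028,0,0,0],[0,0.0041,0,0.0028,0,0,0],[0,0.0041,0,0.0028,0,0,0],[0,0.0041,0,0.0028,0,0,0],[0,0.0041,0,0.0028,0,0,0],[0,0.0041,0,0.0028,0,0,0],[0,0.0041,0,0.0028,0,0,0]]}}

```text
time_s: 10.5
ee_pos: [0.5603, -0.1301, 0.0443]
eef_rot: [3.14, -0.599, 0.028]
force: [-10.4, -4.4, 2.7]
grip_width: 0.0002
grip_force: 4.8
```

```bash
python3 -c "
from h import *
obs();unit2('u8');print(inr(ctrl.get_obs()['ee_pos']))"
```

```text
10.5 [ 0.5603 -0.1301  0.0443] [ 3.14  -0.599  0.028] [-10.4  -4.4   2.7] 0.0002 4.834929315090335
centre [ 40.8 -11. ] yaw -13.35 face mid [-22.4   4. ] rms 0.47 202
near/right pts [-42.9 -91.4] [  -6.6 -102.4] [-6.2 70.3]
[-43.4 -62.1]
```

>>> {"method": "servo_tool", "body": {"plan": [[0,-0.0132,0,-0.009,0,0,0],[0,0,0.0225,0,0,0,0],[0,0.0041,0,0.0028,0,0,0],[0,0.0041,0,0.0028,0,0,0],[0,0.0041,0,0.0028,0,0,0],[0,0.0041,0,0.0028,0,0,0],[0,0.0041,0,0.0028,0,0,0],[0,0.0041,0,0.0028,0,0,0]]}}

```text
time_s: 11.55
ee_pos: [0.5751, -0.1515, 0.0442]
eef_rot: [3.14, -0.599, 0.028]
force: [-8.9, -4.6, 1.0]
grip_width: 0.0004
grip_force: 4.1
```

```bash
python3 -c "
from h import *
obs();unit2('u9');print(inr(ctrl.get_obs()['ee_pos']))"
```

```text
11.55 [ 0.5751 -0.1515  0.0442] [ 3.14  -0.599  0.028] [-8.9 -4.6  1. ] 0.0004 4.149662757488599
centre [53.9 -4.7] yaw -7.53 face mid [-10.5   3.8] rms 0.5 140
near/right pts [-21.2 -91.1] [-15.3 -97.4] [-6.  34.3]
[-29.2 -83.8]
```

>>> {"method": "servo_tool", "body": {"plan": [[0,-0.0041,0,-0.0028,0,0,0],[0,0,-0.009,0,0,0,0],[0,0.0026,0,0.0018,0,0,0],[0,0.0025,0.0024,0.0017,0,0,0],[0,0.0025,0.0024,0.0017,0,0,0],[0,0.0025,0.0024,0.0017,0,0,0],[0,0.0025,0.0024,0.0017,0,0,0],[0,0,0,0,0,0,0]]}}

```text
time_s: 12.6
ee_pos: [0.5856, -0.152, 0.0445]
eef_rot: [3.141, -0.6, 0.028]
force: [-4.0, 1.6, 1.6]
grip_width: 0.0003
grip_force: 1.9
```

```bash
python3 -c "
from h import *
obs();unit2('u10');print(inr(ctrl.get_obs()['ee_pos']))"
```

```text
12.6 [ 0.5856 -0.152   0.0445] [ 3.141 -0.6    0.028] [-4.   1.6  1.6] 0.0003 1.8706954360823147
centre [58.1 -5.9] yaw -3.6 face mid [-6.8 -1.8] rms 0.29 112
near/right pts [-12.5 -91.9] [  -7.5 -102.5] [-6.   8.1]
[-19.2 -84.7]
```

>>> {"method": "servo_tool", "body": {"plan": [[0,0.0025,0,0.0017,0,0,0],[0,0.0025,0,0.0017,0,0,0],[0,0.0025,0,0.0017,0,0,0],[0,0.0008,0,0.0006,0,0,0],[0,0,0,0,0,0,0],[0,-0.0041,0,-0.0028,0,0,0],[0,-0.033,0,-0.0226,0,0,0],[0,-0.033,0,-0.0226,0,0,0]]}}

```text
time_s: 13.65
ee_pos: [0.5099, -0.1542, 0.0449]
eef_rot: [3.14, -0.601, 0.029]
force: [-0.3, -0.1, -0.1]
grip_width: 0.0004
grip_force: 0.0
```

```bash
cat >> h.py <<'E'
def face(tag):
    c,W=cam('side');save(tag+'.png',c['pixels'])
    d=W[:,:,:2]-RE;c_,s_=np.cos(RZ),np.sin(RZ);X=(d[...,0]*c_+d[...,1]*s_)*1e3;Y=(-d[...,0]*s_+d[...,1]*c_)*1e3;Z=W[...,2]*1e3
    m=(abs(X)<22)&(abs(Y+3)<112)&(Z>15)&(Z<92)
    x,y=X[m],Y[m];g=np.ones(len(x),bool)
    for _ in range(5):
        k=np.polyfit(y[g],x[g],1);r=x-np.polyval(k,y);g=abs(r)<2.5
    print('face side: mid x %.1f yaw %.2f y %.0f..%.0f n %d'%(k[1],-np.degrees(np.arctan(k[0])),y[g].min(),y[g].max(),g.sum()))
    m=(abs(Z-144)<3)&(abs(X)<60)&(abs(Y)<150);e=[X[m&(abs(Y-b)<5)].min() for b in range(-120,130,20) if (m&(abs(Y-b)<5)).sum()>3]
    print('riser near edge in side view',np.round(e,1))
E
python3 -c "
from h import *
obs();unit2('u11');face('s11')"
```

```text
13.65 [ 0.5099 -0.1542  0.0449] [ 3.14  -0.601  0.029] [-0.3 -0.1 -0.1] 0.0004 0.0
centre [ -19.9 -150.5] yaw -90.09 face mid [-19.8 -85.5] rms 3.36 56
near/right pts [-125.9  -87.4] [-120.4  -93.9] [-120.1  -69.1]
face side: mid x -1.3 yaw -2.42 y -100..94 n 217
riser near edge in side view [ 1.2  0.9  1.1  0.8  0.5 -0.1  0.1 -0.2 -0.6  0.9 -0.4 -0.3 -0.8]
```

View pics/s11.png

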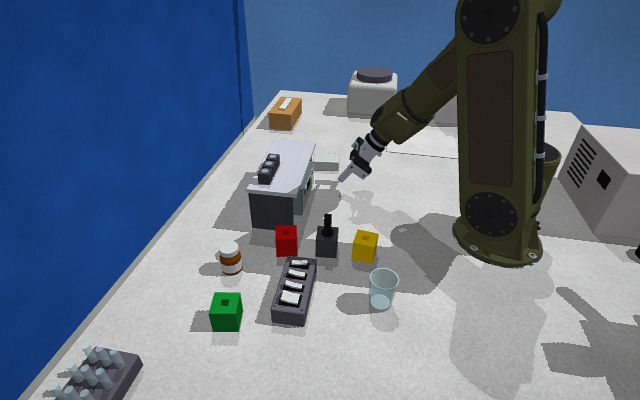

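Side view: the unit sits under the riser (258–315, 145–225), and the stylus, jar and beaker are undisturbed. I will measure the squareness better using the top camera's view of the near face.

```bash
cat >> h.py <<'E'
def face2():
    c_,s_=np.cos(RZ),np.sin(RZ)
    for n in('top','side'):
        c,W=cam(n)
        d=W[:,:,:2]-RE;X=(d[...,0]*c_+d[...,1]*s_)*1e3;Y=(-d[...,0]*s_+d[...,1]*c_)*1e3;Z=W[...,2]*1e3
        m=(X>-16)&(X<16)&(abs(Y+3)<115)&(Z>12)&(Z<95)
        x,y=X[m],Y[m]
        if len(x)<20: print(n,'few',len(x));continue
        g=np.ones(len(x),bool)
        for _ in range(6):
            k=np.polyfit(y[g],x[g],1);r=x-np.polyval(k,y);g=abs(r)<2.5
        L=np.median(x[g&(y>50)]) if (g&(y>50)).any() else np.nan;Rr=np.median(x[g&(y<-50)]) if (g&(y<-50)).any() else np.nan
        m2=(abs(Z-144)<4)&(abs(X)<60);E=np.array([[b,X[m2&(abs(Y-b)<5)].min()] for b in range(-150,151,10) if (m2&(abs(Y-b)<5)).sum()>2])
        ke=np.polyfit(E[:,0],E[:,1],1)
        print(n,'face mid %.1f yaw %.2f L %.1f R %.1f n %d y %.0f..%.0f rms %.2f | edge %.1f yaw %.2f'%(k[1],-np.degrees(np.arctan(k[0])),L,Rr,g.sum(),y[g].min(),y[g].max(),r[g].std(),ke[1],-np.degrees(np.arctan(ke[0]))))
E
python3 -c "
from h import *
face2();face2()"
```

```text
top face mid -0.6 yaw -1.06 L 0.8 R -1.9 n 254 y -104..93 rms 0.58 | edge 1.7 yaw 0.19
side face mid -2.1 yaw -1.34 L -0.6 R -3.9 n 263 y -101..95 rms 0.74 | edge -0.1 yaw 0.01
top face mid -0.6 yaw -1.09 L 0.7 R -1.9 n 255 y -104..93 rms 0.62 | edge 1.6 yaw 0.25
side face mid -2.2 yaw -1.42 L -0.5 R -3.8 n 263 y -98..95 rms 0.77 | edge -0.2 yaw 0.16
```

>>> {"method": "servo_tool", "body": {"plan": [[0,0.0215,0,0.0147,0,0,0],[0,0.0215,0,0.0147,0,0,0],[0,0.0215,0,0.0147,0,0,0],[0,0.0023,0,0.00155,0,0,0],[0,0.0023,0,0.00155,0,0,0],[0,0.0023,0.0008,0.00155,0,0,0],[0,0.0023,0.0008,0.00155,0,0,0],[0,0,0,0,0,0,0]]}}

```text
time_s: 14.95
ee_pos: [0.5992, -0.1534, 0.0445]
eef_rot: [3.141, -0.599, 0.028]
force: [-4.0, -1.1, 1.1]
grip_width: 0.0004
grip_force: 2.4
```

```bash
python3 -c "
from h import *
obs();face2()"
```

```text
14.95 [ 0.5992 -0.1534  0.0445] [ 3.141 -0.599  0.028] [-4.  -1.1  1.1] 0.0004 2.4241795437410474
top face mid 1.1 yaw 0.41 L 0.8 R 1.7 n 249 y -105..90 rms 0.56 | edge -12.1 yaw -6.42
side face mid -0.4 yaw -0.04 L -0.9 R -0.1 n 230 y -104..94 rms 0.73 | edge -5.0 yaw -0.51
```

```bash
python3 -c "
from h import *
D=down(.028,.6)
s=plan([*rf(-90,-84),.05],D,3)
s=plan([.47,-.06,.2],down(.05,.25),5,s)
s=plan([.4973,.162,.19],down(.087,0),7,s)
"
```

```text
3 x [-0.0222, -0.0008, -0.0174] [0.0002, 0.0003, -0.0] mm 28.2 deg 0.0
5 x [0.0059, -0.0189, -0.0307] [0.0018, -0.07, -0.004] mm 36.6 deg 4.0
7 x [0.0057, -0.0314, 0.0022] [0.0007, -0.0357, -0.0053] mm 32.0 deg 2.1
```

>>> {"method": "servo_tool", "body": {"plan": [[0,-0.0222,-0.0008,-0.0174,0,0,0],[0,-0.0222,-0.0008,-0.0174,0,0,0],[0,-0.0222,-0.0008,-0.0174,0,0,0],[0,0.0059,-0.0189,-0.0307,0.0018,-0.07,-0.004],[0,0.0059,-0.0189,-0.0307,0.0018,-0.07,-0.004],[0,0.0059,-0.0189,-0.0307,0.0018,-0.07,-0.004],[0,0.0059,-0.0189,-0.0307,0.0018,-0.07,-0.004],[0,0.0059,-0.0189,-0.0307,0.0018,-0.07,-0.004]]}}

```text
time_s: 16.05
ee_pos: [0.4723, -0.0651, 0.1913]
eef_rot: [-3.136, -0.278, 0.053]
force: [0.0, -0.3, -1.1]
grip_width: 0.0006
grip_force: 0.0
```

>>> {"method": "servo_tool", "body": {"plan": [[70,0.0057,-0.0314,0.0022,0.0007,-0.0357,-0.0053],[70,0.0057,-0.0314,0.0022,0.0007,-0.0357,-0.0053],[70,0.0057,-0.0314,0.0022,0.0007,-0.0357,-0.0053],[70,0.0057,-0.0314,0.0022,0.0007,-0.0357,-0.0053],[70,0.0057,-0.0314,0.0022,0.0007,-0.0357,-0.0053],[70,0.0057,-0.0314,0.0022,0.0007,-0.0357,-0.0053],[70,0.0057,-0.0314,0.0022,0.0007,-0.0357,-0.0053],[70,0,0,0,0,0,0]]}}

```text
time_s: 17.05
ee_pos: [0.4991, 0.1582, 0.1823]
eef_rot: [-3.136, -0.029, 0.094]
force: [-0.3, -0.3, 0.4]
grip_width: 0.0658
grip_force: 0.0
```

```bash
python3 -c "
from h import *
obs();face2()
c,W=cam('side');save('s13.png',c['pixels'])
print('holder',rect(W,(312,220,342,262),.06,.069),'sty',rect(W,(312,205,345,240),.09,.13))
c,W=cam('top');print(rect(W,(180,180,255,222),.045,.08))
s=plan([.4973,.162,.083],down(.087,0),7)
"
```

```text
17.05 [0.4991 0.1582 0.1823] [-3.136 -0.029  0.094] [-0.3 -0.3  0.4] 0.0658 0.0
top face mid 1.1 yaw 0.37 L 0.8 R 1.7 n 259 y -104..90 rms 0.58 | edge 1.6 yaw -0.06
side face mid -0.5 yaw 0.06 L -0.7 R -0.1 n 228 y -105..90 rms 0.66 | edge -0.1 yaw 0.08
holder (array([496.3, 160.7]), array([59.8, 63.6]), 4.99, 0.065, 232) sty (array([496.4, 160.5]), array([19.7, 23. ]), 9.44, 0.1156, 112)
(array([547.9, 342. ]), array([ 80. , 178.7]), 2.3, 0.0508, 1372)
7 x [-0.0004, -0.0008, 0.0142] [-0.0008, -0.0043, 0.0006] mm 14.3 deg 0.3
```

View pics/s13.png

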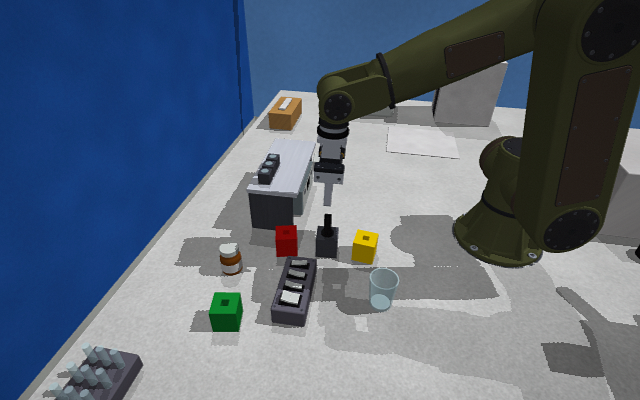

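The hand is above the stylus, with its fingers at (328,190) and the stylus at (328,225). Descend and grip.

>>> {"method": "servo_tool", "body": {"plan": [[70,-0.0004,-0.0008,0.0142,-0.0008,-0.0043,0.0006],[70,-0.0004,-0.0008,0.0142,-0.0008,-0.0043,0.0006],[70,-0.0004,-0.0008,0.0142,-0.0008,-0.0043,0.0006],[70,-0.0004,-0.0008,0.0142,-0.0008,-0.0043,0.0006],[70,-0.0004,-0.0008,0.0142,-0.0008,-0.0043,0.0006],[70,-0.0004,-0.0008,0.0142,-0.0008,-0.0043,0.0006],[70,-0.0004,-0.0008,0.0142,-0.0008,-0.0043,0.0006],[70,0,0,0,0,0,0]]}}

```text
time_s: 18.25
ee_pos: [0.4969, 0.1625, 0.082]
eef_rot: [3.141, 0.003, 0.088]
force: [0.6, -1.1, -0.4]
grip_width: 0.0657
grip_force: 0.0
```

>>> {"method": "servo_tool", "body": {"plan": [[0,0,0,0,0,0,0],[0,0,0,0,0,0,0],[0,0,0,0,0,0,0],[0,0,0,0,0,0,0],[0,0,0,0,0,0,0],[0,0,0,0,0,0,0],[0,0,0,0,0,0,0],[0,0,0,0,0,0,0]], "force": 25}}

```text
time_s: 19.25
ee_pos: [0.4974, 0.1626, 0.0832]
eef_rot: [3.141, 0.001, 0.088]
force: [-0.7, -0.9, 1.4]
grip_width: 0.0201
grip_force: 25.0
```

```bash
python3 -c "
from h import *
obs()
o=ctrl.get_obs();p=o['ee_pos'].copy();Rn=R.from_euler('xyz',o['eef_rot'])
print('tilt',np.round(Rn.as_matrix()[:,2],4))
s=plan(p+[0,0,.09],Rn,8)"
```

```text
19.25 [0.4974 0.1626 0.0832] [3.141e+00 1.000e-03 8.800e-02] [-0.7 -0.9  1.4] 0.0201 24.999960958957672
tilt [-7.e-04 -4.e-04 -1.e+00]
8 x [-0.0, 0.0, -0.0112] [0.0, 0.0, 0.0] mm 11.2 deg 0.0
```

>>> {"method": "servo_tool", "body": {"plan": [[0,0,0,-0.005,0,0,0],[0,0,0,-0.0125,0,0,0],[0,0,0,-0.0125,0,0,0],[0,0,0,-0.0125,0,0,0],[0,0,0,-0.0125,0,0,0],[0,0,0,-0.0125,0,0,0],[0,0,0,-0.0125,0,0,0],[0,0,0,-0.01,0,0,0]]}}

```text
time_s: 20.25
ee_pos: [0.4976, 0.1626, 0.1741]
eef_rot: [3.141, 0.0, 0.088]
force: [-0.6, -0.8, -0.7]
grip_width: 0.0198
grip_force: 25.0
```

```bash
python3 -c "
from h import *
obs()
plan([.5587,.3985,.163],down(.088),8)"
```

```text
20.25 [0.4976 0.1626 0.1741] [3.141 0.    0.088] [-0.6 -0.8 -0.7] 0.0198 24.99947726726532
8 x [0.0102, -0.0287, 0.0014] [0.0, 0.0, -0.0] mm 30.5 deg 0.0
```

>>> {"method": "servo_tool", "body": {"plan": [[0,0.0102,-0.0287,0.0014,0,0,0],[0,0.0102,-0.0287,0.0014,0,0,0],[0,0.0102,-0.0287,0.0014,0,0,0],[0,0.0102,-0.0287,0.0014,0,0,0],[0,0.0102,-0.0287,0.0014,0,0,0],[0,0.0102,-0.0287,0.0014,0,0,0],[0,0.0102,-0.0287,0.0014,0,0,0],[0,0.0102,-0.0287,0.0014,0,0,0]]}}

```text
time_s: 21.25
ee_pos: [0.5587, 0.3994, 0.1619]
eef_rot: [3.141, 0.001, 0.088]
force: [0.8, -0.2, -1.1]
grip_width: 0.0199
grip_force: 25.0
```

```bash
python3 -c "
from h import *
obs()
c,W=cam('side');p=c['pixels'];save('s15.png',cv2.resize(p[200:330,240:370],None,fx=4,fy=4,interpolation=cv2.INTER_CUBIC))
K=c['mtx'];T=np.linalg.inv(c['pose'])
for P in ([.5587,.3985,.0665],[.5587,.3985,.085]):
    q=T[:3,:3]@P+T[:3,3];print('px',K[0,0]*q[0]/-q[2]+K[0,2],K[1,1]*-q[1]/-q[2]+K[1,2])
# wide rocker white points from side cam
m=(p.min(2)>150)&(W[...,2]>.05)&(W[...,2]<.085)&(W[...,1]>.375)&(W[...,1]<.43)&(abs(W[...,0]-.545)<.03)
w=W[m];print(len(w),w.min(0),w.max(0),w.mean(0))
m=(W[...,2]>.084)&(W[...,2]<.13)&(W[...,1]>.36)&(W[...,1]<.44)&(abs(W[...,0]-.55)<.03)
w=W[m];
for z in(.09,.1,.11,.12): k=abs(w[:,2]-z)<.005;print(z,k.sum(),np.round(np.nanmean(w[k],0),4))"
```

```text
21.25 [0.5587 0.3994 0.1619] [3.141e+00 1.000e-03 8.800e-02] [ 0.8 -0.2 -1.1] 0.0199 24.999404847621918
px 283.32322977532175 294.8483554913159
px 283.0026020549925 289.448101288637
11 [0.52397395 0.38377644 0.05889403] [0.56099367 0.41043155 0.06851813] [0.53615857 0.4032264  0.0618476 ]
0.09 9 [0.557  0.4019 0.0904]
0.1 10 [0.5571 0.4022 0.1004]
0.11 7 [0.5566 0.4013 0.1091]
0.12 12 [0.557  0.4016 0.1195]
```

View pics/s15.png

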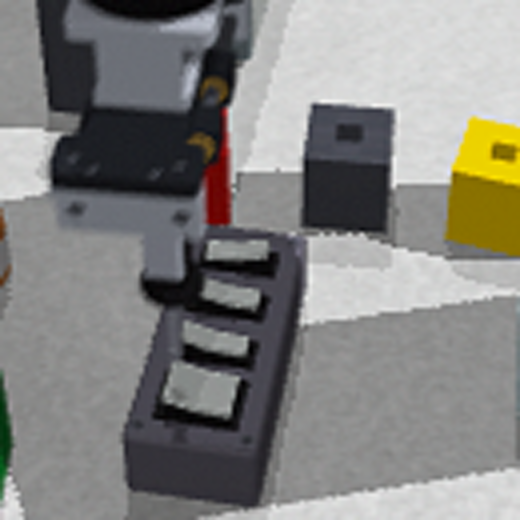

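The tip hangs over the far end of the wide rocker, at about (172,370) in the crop. The other rockers are clear.

>>> {"method": "servo_tool", "body": {"plan": [[0,0,0,0.0045,0,0,0],[0,0,0,0.0045,0,0,0],[0,0,0,0.0035,0,0,0],[0,0,0,0.002,0,0,0],[0,0,0,0.002,0,0,0],[0,0,0,0.002,0,0,0],[0,0,0,0.0015,0,0,0],[0,0,0,0.0015,0,0,0]]}}

```text
time_s: 22.3
ee_pos: [0.5587, 0.3986, 0.1405]
eef_rot: [3.141, 0.0, 0.088]
force: [0.2, 0.8, 1.8]
grip_width: 0.0197
grip_force: 25.0
```

>>> {"method": "servo_tool", "body": {"plan": [[0,0,0,0.0007,0,0,0],[0,0,0,0.0007,0,0,0],[0,0,0,0.0007,0,0,0],[0,0,0,0.0005,0,0,0],[0,0,0,0,0,0,0],[0,0,0,0,0,0,0],[0,0,0,0,0,0,0],[0,0,0,0,0,0,0]]}}

```text
time_s: 23.3
ee_pos: [0.5589, 0.3986, 0.1389]
eef_rot: [-3.141, -0.001, 0.088]
force: [0.3, -1.9, 9.1]
grip_width: 0.0202
grip_force: 25.0
```

>>> {"method": "servo_tool", "body": {"plan": [[0,0,0,0.0003,0,0,0],[0,0,0,0,0,0,0],[0,0,0,-0.004,0,0,0],[0,0,0,-0.008,0,0,0],[0,0,0,-0.008,0,0,0],[0,0,0,-0.008,0,0,0],[0,0,0,-0.007,0,0,0],[0,0,0,0,0,0,0]]}}

```text
time_s: 24.3
ee_pos: [0.5588, 0.3986, 0.1732]
eef_rot: [-3.141, -0.0, 0.088]
force: [0.2, -0.5, -1.3]
grip_width: 0.02
grip_force: 25.0
```

```bash
python3 -c "
from h import *
obs()
plan([.4974,.1626,.174],down(.088),8)"
```

```text
24.3 [0.5588 0.3986 0.1732] [-3.141 -0.     0.088] [ 0.2 -0.5 -1.3] 0.02 24.999563992023468
8 x [-0.0102, 0.0287, -0.0001] [-0.0, -0.0, -0.0] mm 30.5 deg 0.0
```

>>> {"method": "servo_tool", "body": {"plan": [[0,-0.0102,0.0287,0,0,0,0],[0,-0.0102,0.0287,0,0,0,0],[0,-0.0102,0.0287,0,0,0,0],[0,-0.0102,0.0287,0,0,0,0],[0,-0.0102,0.0287,0,0,0,0],[0,-0.0102,0.0287,0,0,0,0],[0,-0.0102,0.0287,0,0,0,0],[0,-0.0102,0.0287,0,0,0,0]]}}

```text
time_s: 25.3
ee_pos: [0.497, 0.1617, 0.1724]
eef_rot: [3.141, 0.001, 0.088]
force: [-0.4, 0.0, -0.4]
grip_width: 0.02
grip_force: 25.0
```

```bash
python3 -c "
from h import *
obs()
c,W=cam('side');p=c['pixels'];save('s16.png',cv2.resize(p[170:330,240:400],None,fx=3.7,fy=3.7,interpolation=cv2.INTER_CUBIC))
m=(W[...,2]>.1)&(W[...,2]<.153)&(abs(W[...,1]-.163)<.03)&(abs(W[...,0]-.497)<.03)
w=W[m]
for z in(.105,.115,.125,.135,.145): k=abs(w[:,2]-z)<.005;print(z,k.sum(),np.round(np.nanmean(w[k],0),4))
plan([.4974,.1626,.0845],down(.088),8)
"
```

```text
25.3 [0.497  0.1617 0.1724] [3.141e+00 1.000e-03 8.800e-02] [-0.4  0.  -0.4] 0.02 24.999854564666748
0.105 8 [0.4956 0.1639 0.1046]
0.115 8 [0.4954 0.1627 0.1146]
0.125 9 [0.4945 0.164  0.1249]
0.135 10 [0.495  0.1637 0.1359]
0.145 2 [0.4966 0.1651 0.1427]
8 x [0.0002, -0.0004, 0.011] [0.0001, 0.0002, -0.0001] mm 11.0 deg 0.0
```

View pics/s16.png

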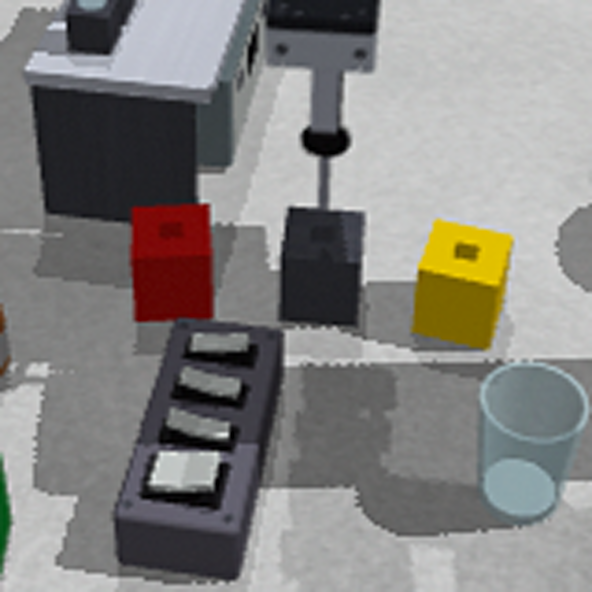

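The wide rocker at (187,470) now tilts like the on one at the top, with the two off ones between unchanged. The stylus hangs straight over the dark holder's hole at (323,235). Lower it.

>>> {"method": "servo_tool", "body": {"plan": [[0,0.0002,-0.0004,0.011,0,0,0],[0,0.0002,-0.0004,0.011,0,0,0],[0,0.0002,-0.0004,0.011,0,0,0],[0,0.0002,-0.0004,0.011,0,0,0],[0,0.0002,-0.0004,0.011,0,0,0],[0,0.0002,-0.0004,0.011,0,0,0],[0,0.0002,-0.0004,0.011,0,0,0],[0,0.0002,-0.0004,0.011,0,0,0]]}}

```text
time_s: 26.35
ee_pos: [0.4988, 0.1658, 0.0839]
eef_rot: [3.141, 0.001, 0.088]
force: [0.6, -2.1, 0.3]
grip_width: 0.0193
grip_force: 25.0
```

>>> {"method": "servo_tool", "body": {"plan": [[0,0,0,0.0006,0,0,0],[0,0,0,0.0005,0,0,0],[0,0,0,0,0,0,0],[0,0,0,0,0,0,0],[0,0,0,0,0,0,0],[0,0,0,0,0,0,0],[0,0,0,0,0,0,0],[0,0,0,0,0,0,0]]}}

```text
time_s: 27.35
ee_pos: [0.4987, 0.1659, 0.0835]
eef_rot: [3.141, 0.001, 0.088]
force: [0.7, -4.2, -2.6]
grip_width: 0.0199
grip_force: 25.0
```

>>> {"method": "servo_tool", "body": {"plan": [[0,-0.0008,0.0016,0,0,0,0],[0,-0.0008,0.0016,0,0,0,0],[0,0,0,0,0,0,0],[0,0,0,0.0005,0,0,0],[0,0,0,0,0,0,0],[0,0,0,0,0,0,0],[0,0,0,0,0,0,0],[0,0,0,0,0,0,0]]}}

```text
time_s: 28.35
ee_pos: [0.4974, 0.1626, 0.083]
eef_rot: [3.141, 0.001, 0.088]
force: [0.1, 0.2, -0.7]
grip_width: 0.0198
grip_force: 25.0
```

>>> {"method": "servo_tool", "body": {"plan": [[0,0,0,0.0003,0,0,0],[0,0,0,0.0003,0,0,0],[0,0,0,0.0003,0,0,0],[0,0,0,0,0,0,0],[0,0,0,0,0,0,0],[0,0,0,0,0,0,0],[0,0,0,0,0,0,0],[0,0,0,0,0,0,0]]}}

```text
time_s: 29.35
ee_pos: [0.4975, 0.1626, 0.0829]
eef_rot: [3.141, 0.0, 0.088]
force: [-4.5, -0.8, 10.6]
grip_width: 0.0202
grip_force: 25.0
```

Seated (10.6 N upward). Back off the load, open to 70 %, then rise and look.

>>> {"method": "servo_tool", "body": {"plan": [[0,0,0,-0.0006,0,0,0],[40,0,0,0,0,0,0],[70,0,0,0,0,0,0],[70,0,0,0,0,0,0],[70,0,0,0,0,0,0],[70,0,0,0,0,0,0],[70,0,0,0,0,0,0],[70,0,0,0,0,0,0]]}}

```text
time_s: 30.35
ee_pos: [0.4974, 0.1626, 0.0827]
eef_rot: [3.141, 0.001, 0.088]
force: [-0.0, -1.7, -0.0]
grip_width: 0.066
grip_force: 0.0
```

>>> {"method": "servo_tool", "body": {"plan": [[70,0,0,-0.01,0,0,0],[70,0,0,-0.02,0,0,0],[70,0,0,-0.025,0,0,0],[70,0,0,-0.025,0,0,0],[70,0,0,-0.02,0,0,0],[70,-0.03,0,0,0,0,0],[70,-0.03,0,0,0,0,0],[70,-0.03,0,0,0,0,0]]}}

```text
time_s: 31.35
ee_pos: [0.407, 0.1546, 0.1834]
eef_rot: [3.141, -0.0, 0.088]
force: [0.6, -0.2, -0.4]
grip_width: 0.0657
grip_force: 0.0
```

```bash
python3 -c "
from h import *
obs();face2()
c,W=cam('side');p=c['pixels'];save('s17.png',cv2.resize(p[120:330,220:400],None,fx=2.8,fy=2.8,interpolation=cv2.INTER_CUBIC))
print(rect(W,(312,205,345,240),.11,.14))
w=W[205:240,312:345];print('sty top',np.nanmax(w[abs(w[...,1]-.162)<.02][:,2]))
c,W=cam('top');
for n,b,a,d in [('slide',(425,170,465,215),.03,.05),('jar',(220,115,255,150),.05,.1),('beaker',(195,255,240,295),.03,.12)]: print(n,rect(W,b,a,d))"
```

```text
31.35 [0.407  0.1546 0.1834] [ 3.141 -0.     0.088] [ 0.6 -0.2 -0.4] 0.0657 0.0
top face mid 1.2 yaw 0.37 L 0.8 R 1.8 n 264 y -103..90 rms 0.61 | edge 1.5 yaw 0.26
side face mid -0.6 yaw 0.18 L -0.7 R -0.2 n 230 y -104..92 rms 0.63 | edge -0.1 yaw 0.09
(array([496., 164.]), array([19.5, 22.8]), 9.22, 0.1252, 71)
sty top 0.12963075442242
slide (array([ 581.2, -313.3]), array([100.1,  72.1]), 8.06, 0.0382, 839)
jar (array([736.9, 284.7]), array([50.5, 52.7]), 3.49, 0.0782, 298)
beaker (array([336.1, 323.6]), array([67.8, 68.2]), 46.14, 0.075, 326)
```

View pics/s17.png

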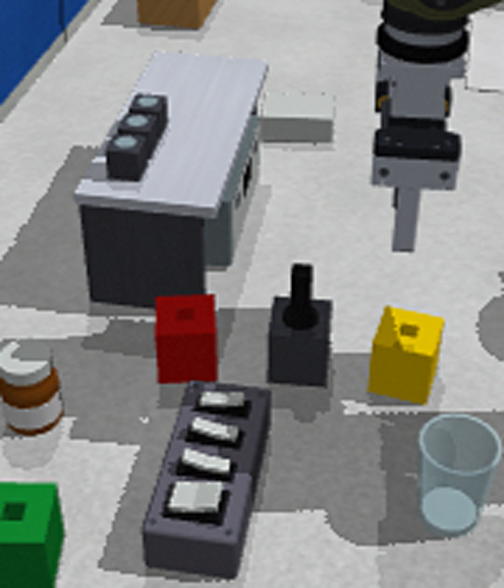

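The stylus stands upright on its collar at (300,300) and the wide rocker is on at (195,497). The unit is flush and square, and the bystanders have not moved.

```bash
python3 -c "
from station import ctrl
print(ctrl.hand_in())"
```

```text
the job is handed in; nothing more can be done
None
```

I walked the power unit home, within about 1 mm of flush, square to within half a degree and about 5 mm right of midway. Then I pressed the wide rocker on with the stylus, stood the stylus back on its collar in the holder, and handed the job in at about 31 s; no verdict was returned.

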